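# Clamp the oboe section in its jig

### The job

One of the two clamping jigs on the bench holds an oboe section lying in its cradle, short of the end stop. With the fingertips, push the section along the cradle until it is fully home against the stop, and only then push the handle of that jig's toggle clamp over past its center so that it snaps down onto the section. Do not lift the section out of its cradle, and leave the empty jig's clamp and everything else on the bench as they are.

Things in the scene. Friction and masses are not known exactly. Their poses are not given: they have to be found in the camera images.
- jig: the jig that holds the section, fixed to the bench: plywood base plate 200 (x) x 160 (y) x 14 mm; origin at the centre of its underside, on the bench; z up; x runs along the cradle towards the end stop, y across it. A wooden V cradle (top edges 48 mm above the bench, 48 mm wide over all) runs from x = -90 to +75 mm at y = 0
- jig_stop (a point): on the face of that jig's end stop (a wooden block 50 mm wide, its top 76 mm above the bench), where the section's axis meets it: jig x = +80 mm, y = 0, 50 mm above the bench
- jig_pivot (a point): middle of the level axis, along the jig's x, about which that jig's clamp lever turns: jig x = +45, y = -45 mm, 75 mm above the bench, in a steel bracket 36 mm wide (x), from y = -73 to -32 mm, 86 mm high
- section_mid (a point): middle of the oboe section, on its axis: dark wooden cylinder, 30 mm in diameter, 180 mm long, about 140 g, with flat plated keys and rings, lying in the V along the jig's x, axis 50 mm above the bench (free to roll). Its near end overhangs the cradle on the jig's -x side. Home against the stop, this point is at jig x = -10 mm; it starts 45 to 65 mm short of that
- jig_lever (a joint): angle of that jig's toggle lever, rad: 0 = open (handle leaning 0.65 from upright to the jig's -y side, hold-down arm up), growing as the handle is pushed to the jig's +y; dead center at about 0.6 (handle nearly upright); past it the lever snaps by itself to about 1.15 (handle leaning 0.5 to +y, arm level, rubber foot on the section). 3 to 5 N at the handle's end moves it
- jig_tip (a point): end of that lever's handle, on its axis (round black grip, 18 mm thick, rounded end 9 mm beyond this point), 110 mm from the lever's axis, in the plane jig x = +45 mm. Open: 112 mm to the -y side of the cradle line and 163 mm above the bench; highest, upright, 185 mm; closed: 8 mm to the +y side, 172 mm high
- spare: the second, empty jig, same build, same axes and same origin as the first, fixed to the bench; its clamp is open and stays open
- spare_lever (a joint): angle of the empty jig's lever (0 = open), to be left alone
- ferrule: a loose brass tube ring, 28 mm across, 16 mm tall, standing on the base plate of one jig; a bystander
- jar: a small closed jar, 44 mm across, 42 mm tall; a bystander
- hammer: a small hammer lying on the bench, 220 mm long; a bystander
- driver: a screwdriver lying on the bench, 170 mm long; a bystander
- case: a grey reed case, 60 x 100 x 22 mm; a bystander
- spool: a wooden thread spool, 40 mm across, 40 mm tall; a bystander
- section: the same oboe section; origin on its surface, 15 mm from the axis, half-way along; x along its axis
Things that resemble listed ones, but are neither listed nor needed, are in the scene too. Of the things like the section, leave any that is red or yellow; of the rest the larger one is meant.

How it is judged:
By the outcome, as a careful person would: the job done as asked, in the order asked, and still so for the second after the job is handed in, with the robot touching nothing.
It also fails if it takes over 48 s, if anything falls off the work surface, if the arm or the gripper's body presses on something with over 40 N, if the wrist force passes 120 N, or if a joint passes its speed limit or range.

### The arm

A 7-joint arm with a two-finger parallel gripper is mounted at the origin on the work surface. World frame = base frame: x ahead of the robot, y to its left, z up, the work surface at z = 0. Lengths are in m, angles in rad, forces in N, time in s.
With the tool pointing down it reaches from about 0.4 to 0.925 m from the base axis. Payload 4.1 kg.
Tool frame: the origin (TCP) lies between the finger pads; the fingertips stand 8 mm ahead of it and the grasp point (between the pads) lies 11 mm behind it; z points along the fingers, y is the line along which they close (so a half turn about z gives the same grasp; the last joint's range is limited). The gripper opens to 85 mm and grips with 20 to 120 N. Pads are 22 mm wide; open, the fingers measure 114 mm over their backs; the gripper's body (76 mm by 85 mm) begins 54 mm behind the grasp point. The pads swing forward as they close: fully open they stand 13 mm farther back than shut.
Start: joints at [-0.099, 0.398, 0.045, 1.537, -0.019, 1.207, -0.051], TCP at [0.65, 0, 0.239] pointing down, gripper open.
Joint ranges: [-2.82, 2.82], [-0.49, 2.23], [-1.37, 1.46], [0, 2.46], [-1.36, 4.5], [0.23, 2], [-2.94, 2.94]. Speed limits (rad/s): [2.57, 2.57, 3.14, 3.14, 3.14, 3.14, 3.14].

### API

Orientations are given as a 3x3 rotation matrix whose columns are the frame's x, y, z axes.
In Python, from station import * gives the robot as it stands.
- The arm moves only by the tool drive_tool, never from a script. Its arguments are lists of equal length, an entry for each row: "claw": the closure, from 0 (fully open) to 1 (shut); "offset": the shift along the world's x, y, z in units of 30 mm (1.0 is 30 mm), a list of three; "rotation": the turn, a rotation vector about the world's x, y, z in units of 6 degrees (1.0 is 6 degrees), a list of three. In form: {"claw": [claw, ...], "offset": [[dx, dy, dz], ...], "rotation": [[wx, wy, wz], ...]}. A call has 1 to 10 rows; each row shifts and turns the commanded pose from where the row before left it; what a row does not reach is not made up. A row lasts 1/12 s, in which the tool goes at most 41.7 mm and 7.16 degrees, less where a joint would pass 70% of its speed; a pose out of reach is approached as far as the arm can. A call is refused whole if a number of a shift passes 1 or a number of a turn 1, either way. A call with a gripper value outside its range is refused whole. The fingers move at their own pace and stop on an object; the grip force is fixed at half the most. Time passes only in rows, so rows that do not move let the fingers close. It gives the time, the measured TCP pose, the force, the opening and the grip force at its end, in the units of the state.
- get_state(): the state, without advancing time (a new reading comes with each control period).
- grab_frame(name): name is "scene" or "side" or "wrist"; returns the picture (400x640x3 uint8, red, green, blue); there is no depth.
- get_calibration(name): a dict with "intrinsics" (3x3 intrinsics, pixels), "world_to_cam" (4x4, takes a point from world to camera coordinates); the wrist camera has in their place "mount" (4x4, takes a point from camera to tool coordinates, whose origin is the TCP and whose axes are the flange's). Camera axes: x right, y down, z forward; pixel columns grow to the right and rows downward; lengths in m; the calibration is good to about 2 mm. The wrist camera is an equidistant fisheye: a pixel r from the principal point sees the ray r / f radians off the axis. A picture is of the moment at which its call begins: read the wrist's pose just before it. get_calibration takes no time and is no camera call.
- hand_in(): hands the job in; it is judged then, once.
The state is a dict: "clock": time; "joint_pos": joint angles; "joint_vel": joint speeds; "tau": joint torques, N m; "position": TCP position; "tool_rot": TCP orientation; "contact_force": force on the tool from outside, world axes, zero at the start; "torque": the same for the moment, N m; "gripper_width": finger opening in m; "grasp_force": force on a finger pad.
Only numpy, scipy, OpenCV 4.12 (cv2) and the standard library are available. Lean on these libraries where they do the work, as an engineer would, in place of code of your own. Each camera call takes 0.05 s, during which the arm holds its last target. There are 200 camera calls.

## Working session

There is one attempt and no reset: what is moved stays moved. The work goes in short steps, Python scripts to look and compute and a tool call to move; the robot and the scene stay as the last step left them, time stands still between calls to the robot, and variables do not carry over. Pictures are saved under pics/ and viewed, at most 10 in all, crops included, and the job is handed in when it is done.

Besides the shell and the picture viewer there is one more tool, called after "Call:" by a JSON object that holds its "method" and its "body", one argument or row to a line. drive_tool: Moves the arm, as the interface text tells. Its arguments: {"type":"object","properties":{"claw":{"type":"array","items":{"type":"number"}},"offset":{"type":"array","items":{"type":"array","items":{"type":"number"}}},"rotation":{"type":"array","items":{"type":"array","items":{"type":"number"}}}},"required":["claw","offset","rotation"]}

```bash
mkdir -p pics; ls
python3 - <<'E'
from station import *
import cv2,json
s=get_state();print(s['clock'],s['position'],s['tool_rot'])
for n in("scene","side"):
    cv2.imwrite(f"pics/{n}0.png",cv2.cvtColor(grab_frame(n),cv2.COLOR_RGB2BGR));print(get_calibration(n))
print(get_calibration("wrist"))
cv2.imwrite("pics/wrist0.png",cv2.cvtColor(grab_frame("wrist"),cv2.COLOR_RGB2BGR))
E
```

```text
pics
0.0 [6.49372080e-01 3.95724724e-05 2.38248732e-01] [[-1.34370941e-04  9.99998030e-01 -1.98036268e-03]
 [ 9.99999979e-01  1.34070438e-04 -1.51873583e-04]
 [-1.51607776e-04 -1.98038304e-03 -9.99998028e-01]]
{'intrinsics': array([[409.52584598,   0.        , 321.56443102],
       [  0.        , 409.52584598, 196.27068122],
       [  0.        ,   0.        ,   1.        ]]), 'world_to_cam': array([[-0.15590968,  0.98760964,  0.01787112,  0.06045189],
       [ 0.80111043,  0.13701062, -0.58262352, -0.26889478],
       [-0.57785313, -0.07651991, -0.81254567,  1.51649696],
       [ 0.        ,  0.        ,  0.        ,  1.        ]])}
{'intrinsics': array([[438.91893267,   0.        , 318.90405714],
       [  0.        , 438.91893267, 197.38444288],
       [  0.        ,   0.        ,   1.        ]]), 'world_to_cam': array([[ 0.89340288, -0.44922365,  0.00542369, -0.38380224],
       [-0.22498735, -0.45783264, -0.86009881,  0.20563236],
       [ 0.38885986,  0.76719449, -0.51009863,  1.06014654],
       [ 0.        ,  0.        ,  0.        ,  1.        ]])}
{'intrinsics': array([[309.70691629,   0.        , 314.07401054],
       [  0.        , 309.70691629, 201.58160582],
       [  0.        ,   0.        ,   1.        ]]), 'mount': array([[-5.22398465e-04, -9.51629693e-01, -3.07246895e-01,
         8.01915902e-02],
       [ 9.99999608e-01, -2.77603581e-04, -8.40439573e-04,
         8.48863873e-04],
       [ 7.14494414e-04, -3.07247214e-01,  9.51629465e-01,
        -1.34843556e-01],
       [ 0.00000000e+00,  0.00000000e+00,  0.00000000e+00,
         1.00000000e+00]])}
```

View pics/scene0.png

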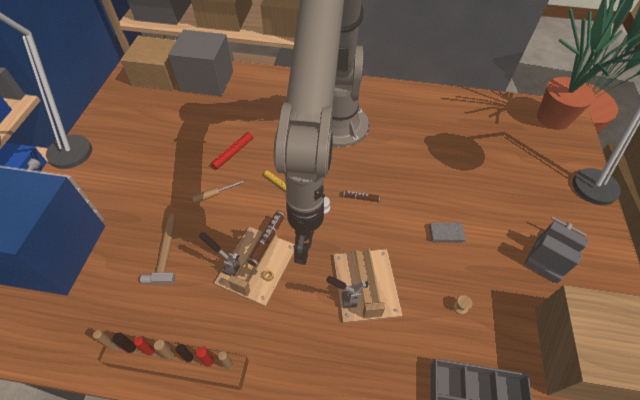

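View pics/side0.png

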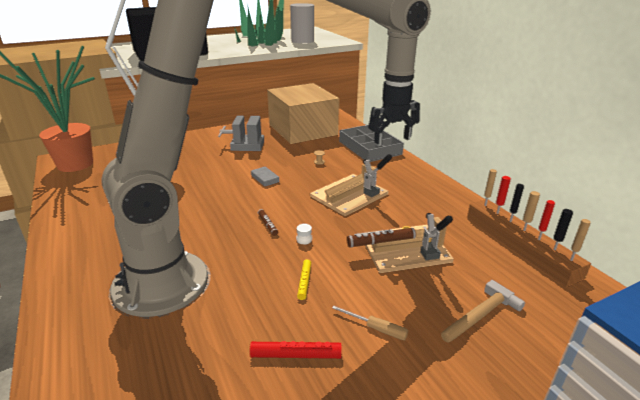

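The oboe section lies in the left jig in the scene view (plate around (255,262)). Its stop is at about (237,285) and the handle end at about (203,237). The right jig at (365,285) is empty. I'll zoom in to measure.

Run:
```python
import cv2,numpy as np
a=cv2.imread("pics/scene0.png")[195:315,180:340]
b=cv2.imread("pics/side0.png")[190:290,330:490]
a=cv2.resize(a,None,fx=5,fy=5,interpolation=2);cv2.imwrite("pics/a.png",a)
```

```text
(no output)
```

View pics/a.png

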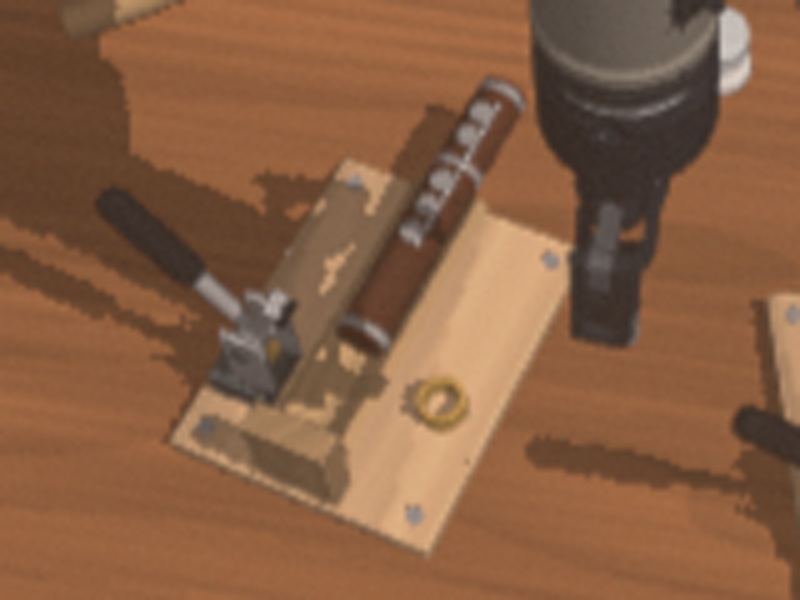

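View pics/wrist0.png

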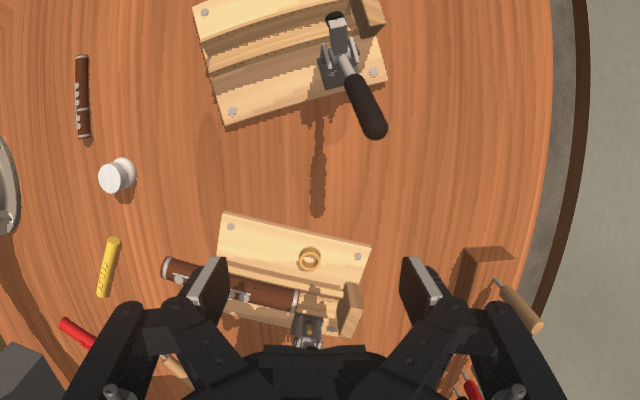

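In the crop, the plate corners are at (345,158), (172,440) and (430,553). The section runs from (505,93) to (365,332), the handle end is near (113,200), and the ferrule is on the +y side at (440,402). In the wrist view, the plate corners are near (222,214) and (370,247).

```bash
cat > h.py <<'E'
from station import *
import numpy as np,cv2
def ray(cam,u,v,s=None):
    c=get_calibration(cam);K=c['intrinsics']
    x=(u-K[0,2])/K[0,0];y=(v-K[1,2])/K[1,1]
    if cam=='wrist':
        r=np.hypot(x,y);d=np.array([x/r*np.sin(r),y/r*np.sin(r),np.cos(r)])
        M=c['mount'];R=s['tool_rot'];return R@M[:3,3]+s['position'],R@M[:3,:3]@d
    T=c['world_to_cam'];R=T[:3,:3];return -R.T@T[:3,3],R.T@np.array([x,y,1])
def onz(cam,u,v,z,s=None):
    o,d=ray(cam,u,v,s);return o+d*(z-o[2])/d[2]
def proj(cam,p):
    c=get_calibration(cam);q=c['world_to_cam'];q=q[:3,:3]@p+q[:3,3];q=c['intrinsics']@q;return q[:2]/q[2]
E
python3 - <<'E'
from h import *
np.set_printoptions(precision=4,suppress=True)
C=lambda x,y:(x/5+180-.4,y/5+195-.4)
P=[(345,158),(172,440),(430,553)];J=np.array([(-.1,-.08),(.1,-.08),(.1,.08)])
W=np.array([onz('scene',*C(*p),.014)[:2] for p in P])
s=get_state()
W2=np.array([onz('wrist',*p,.014,s)[:2] for p in [(222,214),(370,247)]])
print(W,W2)
J=np.vstack([J,[(-.1,.08),(.1,.08)]]);W=np.vstack([W,W2])
a=J-J.mean(0);b=W-W.mean(0)
th=np.arctan2((a[:,0]*b[:,1]-a[:,1]*b[:,0]).sum(),(a*b).sum())
R=np.array([[np.cos(th),-np.sin(th)],[np.sin(th),np.cos(th)]]);o=W.mean(0)-R@J.mean(0)
print('th',th,np.degrees(th),'o',o,'res',W-(J@R.T+o))
for n,p,z in [('near',(505,93),.05),('far',(365,332),.05),('tip',(113,200),.163),('ferrule',(440,402),.03)]:
    w=onz('scene',*C(*p),z);print(n,w,'jig',R.T@(w[:2]-o))
for n,j in [('pushstart',(-.16,0)),('stop',(.08,0)),('tip0',(.045,-.112)),('tipC',(.045,.008))]: print(n,R@np.array(j)+o)
E
```

```text
[[ 0.4938 -0.2064]
 [ 0.686  -0.2532]
 [ 0.7256 -0.0982]] [[ 0.5323 -0.0525]
 [ 0.7226 -0.098 ]]
th -0.2378816152554774 -13.629612577893713 o [ 0.6089 -0.1525] res [[ 0.001   0.0003]
 [-0.0012  0.0006]
 [ 0.0007  0.0001]
 [ 0.0018 -0.0013]
 [-0.0023  0.0003]]
near [ 0.4546 -0.1141  0.05  ] jig [-0.159   0.0009]
far [ 0.6215 -0.1565  0.05  ] jig [ 0.0132 -0.0009]
tip [ 0.6232 -0.2742  0.163 ] jig [ 0.0426 -0.1149]
ferrule [ 0.6467 -0.11    0.03  ] jig [0.0267 0.0502]
pushstart [ 0.4534 -0.1148]
stop [ 0.6866 -0.1713]
tip0 [ 0.6262 -0.2719]
tipC [ 0.6545 -0.1553]
```

Run:
```python
from h import *
np.set_printoptions(precision=4,suppress=True)
s=get_state();o=np.array([.6089,-.1525]);c,n=np.cos(-.2379),np.sin(-.2379);R=np.array([[c,-n],[n,c]])
for k,p in [('yel',(113,238)),('yel',(102,296)),('jar',(112,178)),('near L',(165,260)),('near R',(168,277))]:
    z=.05 if 'near' in k else .015
    w=onz('wrist',*p,z,s);print(k,w,R.T@(w[:2]-o))
w=onz('scene',289,190,.015);print('yel scene',w,R.T@(w[:2]-o));w=onz('scene',266,173,.015);print(w,R.T@(w[:2]-o))
for x in(-.19,-.111): print(R@np.array([x,0])+o)
```

```text
yel [ 0.3483 -0.093   0.015 ] [-0.2673 -0.0036]
yel [ 0.2841 -0.2067  0.015 ] [-0.3029 -0.1292]
jar [ 0.3689 -0.0011  0.015 ] [-0.2689  0.0905]
near L [ 0.4567 -0.1037  0.05  ] [-0.1594  0.0115]
near R [ 0.4554 -0.1297  0.05  ] [-0.1545 -0.014 ]
yel scene [ 0.3408 -0.1136  0.015 ] [-0.2697 -0.0254]
[ 0.2851 -0.2026  0.015 ] [-0.3029 -0.125 ]
[ 0.4243 -0.1077]
[ 0.501  -0.1263]
```

Call:
{"method": "drive_tool", "body": {
  "claw": [1,1,1,1,1,1,1,1,1,1],
  "offset": [
    [-0.75,-0.36,0],
    [-0.75,-0.36,0],
    [-0.75,-0.36,0],
    [-0.75,-0.36,0],
    [-0.75,-0.36,0],
    [-0.75,-0.36,0],
    [-0.75,-0.36,0],
    [-0.75,-0.36,0],
    [-0.75,-0.36,0],
    [-0.75,-0.36,0]
  ],
  "rotation": [
    [0,0,1],
    [0,0,1],
    [0,0,1],
    [0,0,1],
    [0,0,1],
    [0,0,1],
    [0,0,1],
    [0,0,1],
    [0,0,1],
    [0,0,1]
  ]
}}

```text
clock: 0.98
position: [0.4236, -0.1084, 0.2391]
tool_rot: [[-0.869, 0.495, -0.0], [0.495, 0.869, 0.0], [0.0, -0.0, -1.0]]
contact_force: [0.3, -0.7, -0.2]
gripper_width: -0.0001
grasp_force: 0.0
```

Call:
{"method": "drive_tool", "body": {
  "claw": [1,1,1,1,1,1,1,1],
  "offset": [
    [0,0,-0.5],
    [0,0,-0.6],
    [0,0,-0.7],
    [0,0,-0.7],
    [0,0,-0.5],
    [0,0,0],
    [0,0,0],
    [0,0,0]
  ],
  "rotation": [
    [0,0,1],
    [0,0,1],
    [0,0,0.73],
    [0,0,0],
    [0,0,0],
    [0,0,0],
    [0,0,0],
    [0,0,0]
  ]
}}

```text
clock: 1.65
position: [0.4257, -0.1081, 0.1502]
tool_rot: [[-0.972, 0.235, 0.001], [0.235, 0.972, -0.0], [-0.001, 0.0, -1.0]]
contact_force: [0.7, 0.5, 0.7]
gripper_width: -0.0001
grasp_force: 0.0
```

Call:
{"method": "drive_tool", "body": {
  "claw": [1,1,1,1,1,1,1,1],
  "offset": [
    [0,0,-0.6],
    [0,0,-0.6],
    [0,0,-0.6],
    [0,0,-0.6],
    [0,0,-0.6],
    [0,0,-0.57],
    [0,0,0],
    [0,0,0]
  ],
  "rotation": [
    [0,0,0],
    [0,0,0],
    [0,0,0],
    [0,0,0],
    [0,0,0],
    [0,0,0],
    [0,0,0],
    [0,0,0]
  ]
}}

```text
clock: 2.32
position: [0.4255, -0.1081, 0.0428]
tool_rot: [[-0.972, 0.235, 0.0], [0.235, 0.972, 0.0], [-0.0, 0.0, -1.0]]
contact_force: [-0.4, -0.5, -0.6]
gripper_width: 0.0001
grasp_force: 0.0
```

Run:
```python
from h import *
a=grab_frame("side")[120:300,300:500];b=grab_frame("scene")[130:310,180:380]
a=cv2.resize(np.hstack([a,b]),None,fx=2,fy=2,interpolation=2);cv2.imwrite("pics/c.png",a[:,:,::-1])
```

```text
(no output)
```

View pics/c.png

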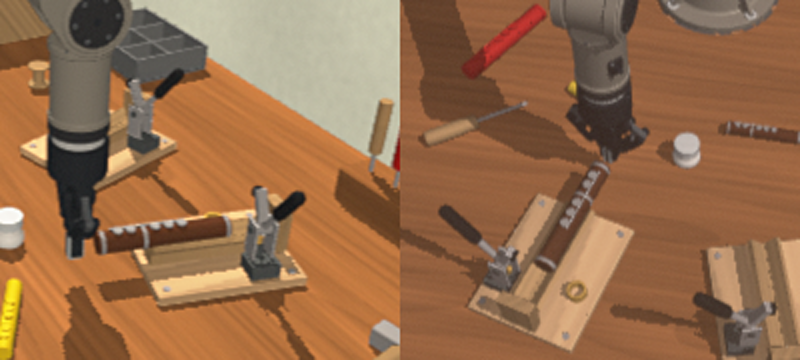

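The view shows the shut fingertips in line with the section, about 20 mm short of its near end. I'll push along jig +x.

Call:
{"method": "drive_tool", "body": {
  "claw": [1,1,1,1,1,1,1,1,1,1],
  "offset": [
    [0.194,-0.047,0],
    [0.126,-0.031,0],
    [0.126,-0.031,0],
    [0.126,-0.031,0],
    [0.126,-0.031,0],
    [0.126,-0.031,0],
    [0.126,-0.031,0],
    [0.126,-0.031,0],
    [0.126,-0.031,0],
    [0.126,-0.031,0]
  ],
  "rotation": [
    [0,0,0],
    [0,0,0],
    [0,0,0],
    [0,0,0],
    [0,0,0],
    [0,0,0],
    [0,0,0],
    [0,0,0],
    [0,0,0],
    [0,0,0]
  ]
}}

```text
clock: 3.25
position: [0.4644, -0.1177, 0.0421]
tool_rot: [[-0.972, 0.236, -0.002], [0.236, 0.972, 0.0], [0.002, -0.0, -1.0]]
contact_force: [-4.8, 0.9, 4.2]
gripper_width: 0.0001
grasp_force: 2.6
```

Call:
{"method": "drive_tool", "body": {
  "claw": [1,1,1,1,1,1,1],
  "offset": [
    [0.126,-0.031,0],
    [0.126,-0.031,0],
    [0.126,-0.031,0],
    [0.097,-0.024,0],
    [0.097,-0.024,0],
    [0.097,-0.024,0],
    [0,0,0]
  ],
  "rotation": [
    [0,0,0],
    [0,0,0],
    [0,0,0],
    [0,0,0],
    [0,0,0],
    [0,0,0],
    [0,0,0]
  ]
}}

```text
clock: 3.83
position: [0.4814, -0.1222, 0.0417]
tool_rot: [[-0.972, 0.236, -0.009], [0.236, 0.972, 0.002], [0.009, -0.0, -1.0]]
contact_force: [-10.4, 2.5, 10.5]
gripper_width: 0.0001
grasp_force: 5.7
```

Run:
```python
from h import *
s=get_state();print(s['position'],s['contact_force'],s['torque'])
a=grab_frame("side")[180:280,330:470];b=grab_frame("scene")[190:290,210:350]
a=cv2.resize(np.vstack([a,b]),None,fx=3,fy=3,interpolation=2);cv2.imwrite("pics/d.png",a[:,:,::-1])
```

```text
[ 0.48139509 -0.1221668   0.04174743] [-10.44966225   2.49332262  10.53330981] [0.49078951 2.07353218 0.00412025]
```

View pics/d.png

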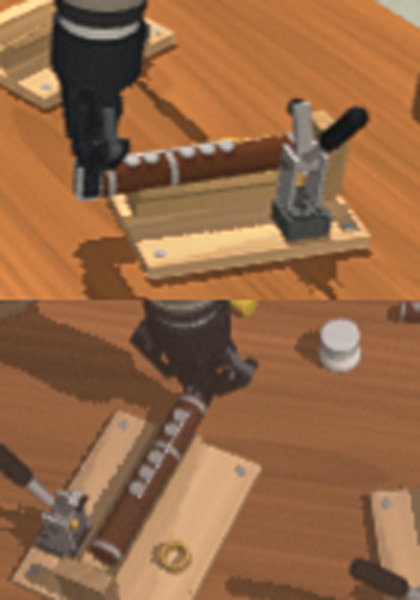

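The section has moved most of the way, but a gap of about 25 mm to the stop remains (scene crop, far end at (105,553)). A wider part of the finger seems to be riding on the section's top edge and pressing it down. I'll back off, raise the tool 10 mm so only the tips touch, and push on.

Call:
{"method": "drive_tool", "body": {
  "claw": [1,1,1,1,1,1],
  "offset": [
    [-0.324,0.079,0],
    [-0.162,0.039,0],
    [0,0,0.17],
    [0,0,0.17],
    [0,0,0],
    [0,0,0]
  ],
  "rotation": [
    [0,0,0],
    [0,0,0],
    [0,0,0],
    [0,0,0],
    [0,0,0],
    [0,0,0]
  ]
}}

```text
clock: 4.43
position: [0.4719, -0.1194, 0.0533]
tool_rot: [[-0.972, 0.235, 0.003], [0.235, 0.972, -0.0], [-0.003, 0.0, -1.0]]
contact_force: [-0.7, 1.2, 0.9]
gripper_width: 0.0
grasp_force: 0.0
```

Run:
```python
from h import *
s=get_state();print(s['position'],s['contact_force'])
o=np.array([.6089,-.1525]);c,n=np.cos(-.2379),np.sin(-.2379);R=np.array([[c,-n],[n,c]])
print('tcp jig',R.T@(s['position'][:2]-o))
w=onz('scene',210+105/3,190+253/3,.05);print('far',R.T@(w[:2]-o))
w=onz('scene',210+195/3,190+100/3,.05);print('near',R.T@(w[:2]-o))
a=cv2.resize(grab_frame("side")[195:275,340:460],None,fx=5,fy=5,interpolation=2);cv2.imwrite("pics/e.png",a[:,:,::-1])
```

```text
[ 0.4718602  -0.11940218  0.05330082] [-0.71152843  1.1894147   0.93999587]
tcp jig [-1.40979985e-01 -1.29494026e-04]
far [ 0.05637034 -0.00083553]
near [-0.12056976  0.00142988]
```

View pics/e.png

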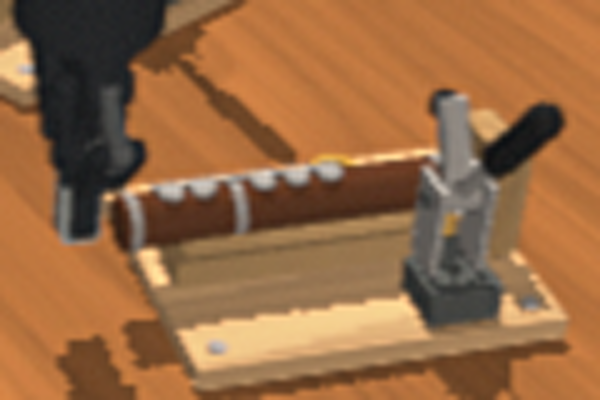

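The section lies flat in the V with its near end at jig x ≈ -0.12, about 20 mm short of home.

Call:
{"method": "drive_tool", "body": {
  "claw": [1,1,1,1,1,1,1],
  "offset": [
    [0.126,-0.031,0],
    [0.126,-0.031,0],
    [0.097,-0.024,0],
    [0.097,-0.024,0],
    [0.097,-0.024,0],
    [0.097,-0.024,0],
    [0,0,0]
  ],
  "rotation": [
    [0,0,0],
    [0,0,0],
    [0,0,0],
    [0,0,0],
    [0,0,0],
    [0,0,0],
    [0,0,0]
  ]
}}

```text
clock: 5.07
position: [0.4837, -0.1227, 0.0514]
tool_rot: [[-0.972, 0.236, -0.014], [0.236, 0.972, 0.003], [0.014, -0.0, -1.0]]
contact_force: [-11.7, 4.7, 11.3]
gripper_width: -0.0007
grasp_force: 6.3
```

Pushing bends the arm so the tips sink, and their friction presses the section down and jams it. I'll relieve that with a small lift.

Call:
{"method": "drive_tool", "body": {
  "claw": [1,1,1],
  "offset": [
    [0,0,0.05],
    [0,0,0.05],
    [0,0,0]
  ],
  "rotation": [
    [0,0,0],
    [0,0,0],
    [0,0,0]
  ]
}}

```text
clock: 5.32
position: [0.4899, -0.1239, 0.0555]
tool_rot: [[-0.972, 0.235, 0.001], [0.235, 0.972, 0.0], [-0.0, 0.0, -1.0]]
contact_force: [-0.9, -0.7, -0.8]
gripper_width: 0.0002
grasp_force: 0.4
```

That freed it and the section slid on. I'll continue with a slight upward component.

Call:
{"method": "drive_tool", "body": {
  "claw": [1,1,1],
  "offset": [
    [0.097,-0.024,0.02],
    [0.097,-0.024,0.03],
    [0,0,0]
  ],
  "rotation": [
    [0,0,0],
    [0,0,0],
    [0,0,0]
  ]
}}

```text
clock: 5.57
position: [0.4968, -0.1256, 0.0572]
tool_rot: [[-0.972, 0.235, 0.002], [0.235, 0.972, -0.0], [-0.002, 0.0, -1.0]]
contact_force: [0.5, 0.3, -0.7]
gripper_width: 0.0001
grasp_force: 0.0
```

Call:
{"method": "drive_tool", "body": {
  "claw": [1,1,1,1],
  "offset": [
    [-0.03,0.007,-0.1],
    [0.097,-0.024,0.01],
    [0.065,-0.016,0.03],
    [0,0,0]
  ],
  "rotation": [
    [0,0,0],
    [0,0,0],
    [0,0,0],
    [0,0,0]
  ]
}}

```text
clock: 5.9
position: [0.4998, -0.1264, 0.0552]
tool_rot: [[-0.972, 0.235, 0.0], [0.235, 0.972, 0.0], [-0.0, 0.0, -1.0]]
contact_force: [-0.5, 0.5, -0.1]
gripper_width: 0.0001
grasp_force: 0.1
```

Call:
{"method": "drive_tool", "body": {
  "claw": [1,1,1,1,1],
  "offset": [
    [0.065,-0.016,0.02],
    [0.065,-0.016,0.02],
    [0.065,-0.016,0.02],
    [0,0,0.02],
    [0,0,0]
  ],
  "rotation": [
    [0,0,0],
    [0,0,0],
    [0,0,0],
    [0,0,0],
    [0,0,0]
  ]
}}

```text
clock: 6.32
position: [0.5005, -0.1268, 0.0559]
tool_rot: [[-0.972, 0.235, -0.01], [0.235, 0.972, 0.002], [0.01, -0.0, -1.0]]
contact_force: [-6.7, 2.4, -0.7]
gripper_width: 0.0004
grasp_force: 3.7
```

Run:
```python
from h import *
s=get_state();print(s['position'],s['contact_force'])
o=np.array([.6089,-.1525]);c,n=np.cos(-.2379),np.sin(-.2379);R=np.array([[c,-n],[n,c]])
print('tcp jig',R.T@(s['position'][:2]-o))
a=grab_frame("side")[190:270,340:460];b=grab_frame("scene")[205:305,210:310]
a=np.hstack([cv2.resize(a,(480,320),interpolation=2),cv2.resize(b,(320,320),interpolation=2)]);cv2.imwrite("pics/f.png",a[:,:,::-1])
```

```text
[ 0.50053727 -0.12681126  0.05594432] [-6.73408341  2.40864234 -0.70191955]
tcp jig [-0.11136457 -0.0005718 ]
```

View pics/f.png

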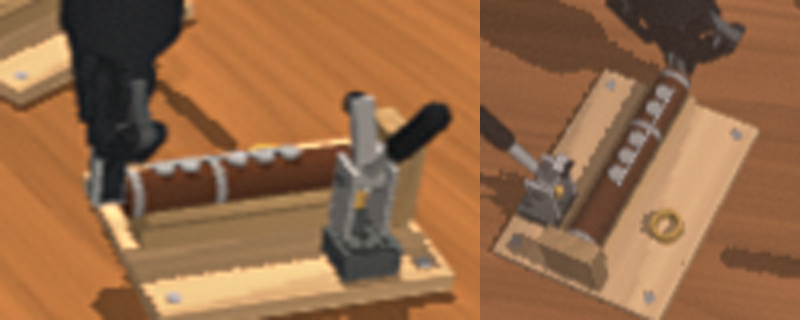

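It's home: the TCP is at jig x = -0.111, as expected, the force is taken by the stop with no vertical part, and the scene crop shows the far end against the stop block at (585,240). I'll retreat, rise and rotate -90° for the handle.

Call:
{"method": "drive_tool", "body": {
  "claw": [1,1,1,1,1,1,1,1,1,1],
  "offset": [
    [-0.4,0.1,0],
    [-0.2,0.05,0],
    [0,0,0.5],
    [0,0,0.85],
    [0,0,0.85],
    [0,0,0.85],
    [0,0,0.85],
    [0,0,0.85],
    [0,0,0.85],
    [0,0,0.85]
  ],
  "rotation": [
    [0,0,0],
    [0,0,0],
    [0,0,0],
    [0,0,0],
    [0,0,-1],
    [0,0,-1],
    [0,0,-1],
    [0,0,-1],
    [0,0,-1],
    [0,0,-1]
  ]
}}

```text
clock: 7.25
position: [0.4877, -0.1234, 0.253]
tool_rot: [[-0.644, 0.765, 0.003], [0.765, 0.644, -0.0], [-0.002, 0.002, -1.0]]
contact_force: [0.6, 0.4, -0.1]
gripper_width: 0.0
grasp_force: 0.0
```

Call:
{"method": "drive_tool", "body": {
  "claw": [1,1,1,1,1,1,1,1,1,1],
  "offset": [
    [0.48,-0.7,0],
    [0.48,-0.7,0],
    [0.48,-0.7,0],
    [0.48,-0.7,0],
    [0.48,-0.7,0],
    [0.48,-0.7,0],
    [0.48,-0.7,0],
    [0.48,-0.7,0],
    [0.48,-0.75,0],
    [0,0,0]
  ],
  "rotation": [
    [0,0,-1],
    [0,0,-1],
    [0,0,-1],
    [0,0,-1],
    [0,0,-1],
    [0,0,-1],
    [0,0,-1],
    [0,0,-1],
    [0,0,-1],
    [0,0,0]
  ]
}}

```text
clock: 8.08
position: [0.6182, -0.3191, 0.2506]
tool_rot: [[0.242, 0.97, 0.002], [0.97, -0.242, -0.005], [-0.005, 0.003, -1.0]]
contact_force: [-1.2, -0.8, -0.1]
gripper_width: -0.0001
grasp_force: 0.0
```

Call:
{"method": "drive_tool", "body": {
  "claw": [1,1,1,1,1,1,1],
  "offset": [
    [0,0,-0.6],
    [0,0,-0.7],
    [0,0,-0.7],
    [0,0,-0.7],
    [0,0,-0.55],
    [0,0,0],
    [0,0,0]
  ],
  "rotation": [
    [0,0,0],
    [0,0,0],
    [0,0,0],
    [0,0,0],
    [0,0,0],
    [0,0,0],
    [0,0,0]
  ]
}}

```text
clock: 8.67
position: [0.6166, -0.3132, 0.1532]
tool_rot: [[0.235, 0.972, -0.001], [0.972, -0.235, 0.001], [0.0, -0.001, -1.0]]
contact_force: [0.3, -0.1, 0.3]
gripper_width: 0.0003
grasp_force: 0.0
```

Run:
```python
from h import *
s=get_state()
o=np.array([.6089,-.1525]);c,n=np.cos(-.2379),np.sin(-.2379);R=np.array([[c,-n],[n,c]])
print('tcp jig',R.T@(s['position'][:2]-o),s['position'][2])
a=grab_frame("side")[170:270,340:490];b=grab_frame("scene")[205:305,180:310]
a=np.hstack([cv2.resize(a,(450,300),interpolation=2),cv2.resize(b,(390,300),interpolation=2)])[:,:800];cv2.imwrite("pics/g.png",a[:,:,::-1])
```

```text
tcp jig [ 0.04538414 -0.15439529] 0.15315588499793645
```

View pics/g.png

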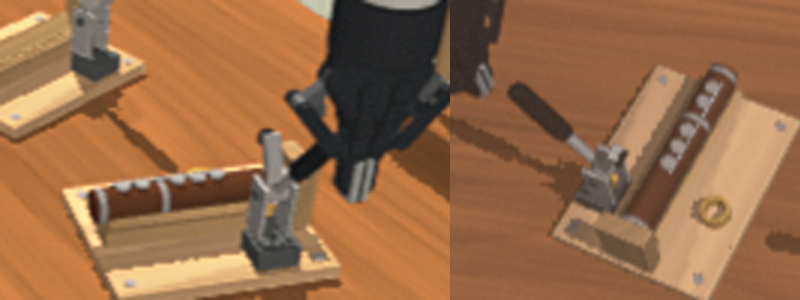

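The section still sits against the stop, and the fingers stand beside the handle end on its -y side. I'll push the handle toward jig +y.

Call:
{"method": "drive_tool", "body": {
  "claw": [1,1,1,1,1,1,1,1,1,1],
  "offset": [
    [0.04,0.165,0],
    [0.04,0.165,0],
    [0.04,0.165,0],
    [0.04,0.165,0],
    [0.04,0.165,0],
    [0.04,0.165,0],
    [0.04,0.165,0],
    [0.04,0.165,0],
    [0.04,0.165,0],
    [0.04,0.165,0]
  ],
  "rotation": [
    [0,0,0],
    [0,0,0],
    [0,0,0],
    [0,0,0],
    [0,0,0],
    [0,0,0],
    [0,0,0],
    [0,0,0],
    [0,0,0],
    [0,0,0]
  ]
}}

```text
clock: 9.6
position: [0.6282, -0.2688, 0.1558]
tool_rot: [[0.239, 0.971, 0.002], [0.971, -0.239, -0.006], [-0.006, 0.003, -1.0]]
contact_force: [-2.0, -4.0, 3.4]
gripper_width: 0.0001
grasp_force: 2.2
```

Call:
{"method": "drive_tool", "body": {
  "claw": [1,1,1,1,1,1,1],
  "offset": [
    [0.04,0.165,0],
    [0.04,0.165,0],
    [0.04,0.165,0],
    [0.04,0.165,0],
    [0.04,0.165,0],
    [0.04,0.165,0],
    [0.04,0.165,0]
  ],
  "rotation": [
    [0,0,0],
    [0,0,0],
    [0,0,0],
    [0,0,0],
    [0,0,0],
    [0,0,0],
    [0,0,0]
  ]
}}

```text
clock: 10.18
position: [0.6375, -0.2279, 0.1531]
tool_rot: [[0.234, 0.972, -0.0], [0.972, -0.234, 0.001], [0.001, -0.001, -1.0]]
contact_force: [0.2, 0.5, -0.2]
gripper_width: -0.0003
grasp_force: 0.0
```

The force rose to 4 N and then fell to zero, so the lever snapped over. I'll retreat and check.

Call:
{"method": "drive_tool", "body": {
  "claw": [1,1,1,1,1,1,1,1,1],
  "offset": [
    [-0.12,-0.5,0],
    [-0.16,-0.66,0],
    [-0.16,-0.66,0.1],
    [0,0,0.7],
    [0,0,0.8],
    [0,0,0.8],
    [0,0,0.6],
    [0,0,0],
    [0,0,0]
  ],
  "rotation": [
    [0,0,0],
    [0,0,0],
    [0,0,0],
    [0,0,0],
    [0,0,0],
    [0,0,0],
    [0,0,0],
    [0,0,0],
    [0,0,0]
  ]
}}

```text
clock: 10.93
position: [0.6244, -0.2847, 0.2446]
tool_rot: [[0.236, 0.972, 0.002], [0.972, -0.236, -0.001], [-0.0, 0.002, -1.0]]
contact_force: [-0.3, -0.2, -0.4]
gripper_width: 0.0
grasp_force: 0.0
```

Run:
```python
from h import *
s=get_state();print(s['clock'],s['position'],s['contact_force'])
a=grab_frame("side")[150:290,300:500];b=grab_frame("scene")[175:325,170:420]
a=np.hstack([cv2.resize(a,(400,280),interpolation=2),cv2.resize(b,(400,280),interpolation=2)]);cv2.imwrite("pics/h.png",a[:,:,::-1])
```

```text
10.9333 [ 0.62442126 -0.28470088  0.24459251] [-0.25574848 -0.18828638 -0.43649934]
```

View pics/h.png

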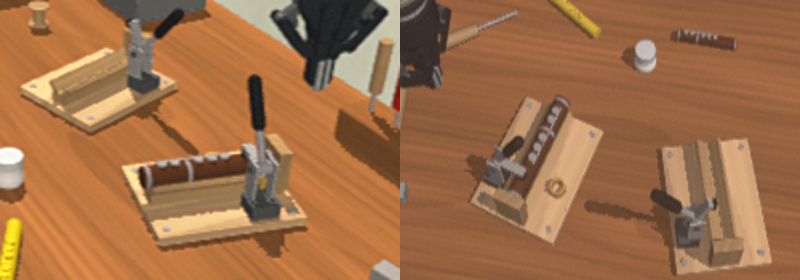

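Run:
```python
from h import *
o=np.array([.6089,-.1525]);c,n=np.cos(-.2379),np.sin(-.2379);R=np.array([[c,-n],[n,c]])
for t in(0,.5,.65,.8,1.0,1.15):
    p=np.append(R@[.045,-.045+.11*np.sin(t-.65)]+o,.075+.11*np.cos(t-.65));print(t,proj('side',p),proj('scene',p))
```

```text
0 [448.36624574 218.71562702] [202.83255085 235.89964532]
0.5 [439.78344859 199.91241769] [218.3994806 238.5124061]
0.65 [436.74081393 196.03990635] [224.09906439 240.55112601]
0.8 [433.63224807 193.13914074] [230.01382149 243.10013936]
1.0 [429.52297838 190.83783722] [237.94513957 247.17088561]
1.15 [426.56163732 190.28586717] [243.70735019 250.61514973]
```

The measured handle tip is at (427,190) in the side view and (243,251) in the scene view. Both match the closed angle of 1.15, the section is at the stop, and the spare jig and bystanders are unmoved.

```bash
python3 -c "
from station import *
print(hand_in())"
```

```text
the job is handed in; nothing more can be done
None
```

I pushed the oboe section fully home against the stop, then snapped that jig's toggle clamp down onto it. The last camera check agreed, the empty jig and bystanders were left alone, and the job was handed in at about 11 s.

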